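# Set up the produce crate and tip in the washed taro

### The job

Put the folding crate's two fallen end walls fully upright, then tip the tray on the stand so that every taro root goes into the crate, and let the tray back down to lie flat on its stand. Leave the bowls, the jar, the pot and the bottle where they are.

Things in the scene. Friction and masses are not known exactly. Their poses are not given: they have to be found in the camera images.
- stand: Steel-rod pan stand, fixed, 135 mm high. Origin: on the counter under the middle of its front crossbar; +x = the way the tray slides (to the crate). Runners at y = +-55 mm, tops at z = 135, carry the tray from x = -235 mm to the crossbar. Guide rods (8 mm, centres y = +-77, z = 150 mm) keep the tray straight, 3 mm play each side. Open beneath; a rear cross rod joins the legs at z = 118 mm.
- stand_crossbar (a point): Middle of the stand's front crossbar (round, 10 mm thick, top at z = 135 mm, along the stand's y): the stop and the pivot for the tray. With the tray's foot bar against it and the back raised, the tray pivots here without sliding off; about 60 degrees is enough for the taro to run out, and up to that angle the tray drops back by its own weight.
- tray: Loose aluminium draining tray, 0.4 to 0.55 kg, holding the taro. Origin: underside of the floor, at the middle of the foot bar's front face; x forward, z up. Floor from x = -148 to 0 mm, 140 wide, 4 thick; back and side walls 50 mm high. Rests at origin height z = 135 mm; slid fully forward, its origin is at x = -5 mm in the stand's frame, and it starts 85 to 120 mm behind that.
- tray_foot (a point): Lower edge of the tray's foot bar, middle of its front face (x = 0, z = -12 mm in the tray's frame). The bar (6 mm thick, 90 mm wide, 12 mm deep) hangs between the runners and stops against the crossbar when the tray is slid forward.
- tray_nose (a point): Middle of the tip of the tray's pouring nose (x = 77, z = 21 mm in the tray's frame): in front of the foot bar the floor ramps up at 15 degrees for 80 mm; side walls 30 mm high, no end wall.
- tray_bar (a point): Middle of the lift bar behind the tray's back wall (x = -185, z = 40 mm in the tray's frame): round steel bar, 10 mm thick, across the tray, 80 mm clear between its arms, 33 mm clear between bar and wall. A closed gripper leaning back about 40 degrees can reach under it; it can also be pinched from above.
- crate: Green plastic folding crate, 240 x 180 x 95 mm, fixed. Origin: middle of its underside; x along its length, away from the stand, within 0.07 rad of the stand's x; z up. Floor 6 mm thick; the two long sides (y = +-87 mm, 6 mm thick, 95 mm high) are up and locked, 168 mm clear between them. Its near end is about 6 to 20 mm in front of the crossbar.
- wall_near (a joint): Hinge of the crate's end wall next to the stand: 0 = folded flat inwards, 1.57 = upright (stop). Slatted panel 164 mm wide, 81 mm from hinge to free edge, 6 mm thick, 80 g, with a hand slot. The hinge is stiff (0.07 N m, about 1 N at the edge): the wall stays where it is left. It starts fallen inwards at 0.5 to 1.05 rad.
- wall_far (a joint): Hinge of the crate's other end wall, away from the stand: same panel, same meaning, mirrored.
- wall_near_hinge (a point): Middle of the near end wall's hinge line: x = -117, z = 14 mm in the crate's frame. When upright the wall's inner face is 3 mm nearer the crate's middle.
- wall_near_edge (a point): Middle of the near end wall's free edge, halfway through its thickness (moves with the wall).
- wall_far_hinge (a point): Middle of the far end wall's hinge line: x = +117, z = 14 mm in the crate's frame. When upright the wall's inner face is 3 mm nearer the crate's middle.
- wall_far_edge (a point): Middle of the far end wall's free edge, halfway through its thickness (moves with the wall).
- bowls: Bystander: stack of upturned lacquer soup bowls, 116 mm across, 104 mm high; origin under its centre.
- jar: Bystander: amber glass pickle jar with steel lid, 90 mm across, 125 mm high; origin under its centre.
- bottle: Bystander: dark soy sauce bottle, 70 mm across, 170 mm high; origin under its centre.
- pot: Bystander: small lidded earthenware pot, 104 mm across, 106 mm high; origin under its centre.
- taro1_center (a point): Centre of a brown taro root, barrel-shaped, 36 mm thick, 44 mm long, about 35 g; starts lying in the tray, rolls easily.
- taro2_center (a point): Centre of a brown taro root, barrel-shaped, 36 mm thick, 44 mm long, about 35 g; starts lying in the tray, rolls easily.
- taro3_center (a point): Centre of a brown taro root, barrel-shaped, 36 mm thick, 44 mm long, about 35 g; starts lying in the tray, rolls easily.
- taro4_center (a point): Centre of a brown taro root, barrel-shaped, 36 mm thick, 44 mm long, about 35 g; starts lying in the tray, rolls easily.
- taro5_center (a point): Centre of a brown taro root, barrel-shaped, 36 mm thick, 44 mm long, about 35 g; starts lying in the tray, rolls easily.
- taro6_center (a point): Centre of a brown taro root, barrel-shaped, 36 mm thick, 44 mm long, about 35 g; starts lying in the tray, rolls easily.
- taro7_center (a point): Centre of a brown taro root, barrel-shaped, 36 mm thick, 44 mm long, about 35 g; starts lying in the tray, rolls easily.
Things that resemble listed ones, but are neither listed nor needed, are in the scene too. Leave any orange look-alike of the part that bears taro1_center alone.

How it is judged (in metres and radians):
On the way, in this order (a step that is already met when the one before it is completed fails the run):
1. Both end walls of the crate are upright (value of joint each of wall_near, wall_far above 1.45 rad), for 0.2 s.
2. The tray is tipped steeply (by 35 degrees or more) with both end walls upright (all of step 1 and angle between tray's own z axis and vertical above 0.61 rad), for 0.2 s.
At the end, for the whole second after the job is handed in: Both end walls upright (over 1.45 rad); the centre of every one of the seven taro roots inside the crate, between its walls and below its rim; the tray at rest, level within 0.08 rad, lying on the stand's runners (all of step 1 and x of taro1_center in the frame of crate between -0.118 and 0.118 m and y of taro1_center in the frame of crate between -0.088 and 0.088 m and height (world z) of each of taro1_center, taro2_center, taro3_center, taro4_center, taro5_center, taro6_center, taro7_center below 0.095 m and x of taro2_center in the frame of crate between -0.118 and 0.118 m and y of taro2_center in the frame of crate between -0.088 and 0.088 m and x of taro3_center in the frame of crate between -0.118 and 0.118 m and y of taro3_center in the frame of crate between -0.088 and 0.088 m and x of taro4_center in the frame of crate between -0.118 and 0.118 m and y of taro4_center in the frame of crate between -0.088 and 0.088 m and x of taro5_center in the frame of crate between -0.118 and 0.118 m and y of taro5_center in the frame of crate between -0.088 and 0.088 m and x of taro6_center in the frame of crate between -0.118 and 0.118 m and y of taro6_center in the frame of crate between -0.088 and 0.088 m and x of taro7_center in the frame of crate between -0.118 and 0.118 m and y of taro7_center in the frame of crate between -0.088 and 0.088 m and angle between tray's own z axis and vertical below 0.08 rad and height (world z) of tray between 0.13 and 0.142 m and x of tray in the frame of stand between -0.16 and 0.01 m and linear speed of tray below 0.02 m/s); the robot touches nothing.
It fails at once if The bowls are shifted more than 25 mm or tipped (distance of bowls from where it was at the start of the episode above 0.025 m or angle between bowls's own z axis and vertical above 0.3 rad).
It fails at once if The jar is shifted more than 25 mm or tipped (distance of jar from where it was at the start of the episode above 0.025 m or angle between jar's own z axis and vertical above 0.3 rad).
It fails at once if The pot is shifted more than 25 mm or tipped (distance of pot from where it was at the start of the episode above 0.025 m or angle between pot's own z axis and vertical above 0.3 rad).
It fails at once if The bottle is shifted more than 25 mm or tipped (distance of bottle from where it was at the start of the episode above 0.025 m or angle between bottle's own z axis and vertical above 0.3 rad).
It also fails if it takes over 67 s, if anything falls off the work surface, if the arm or the gripper's body presses on something with over 40 N, if the wrist force passes 120 N, or if a joint passes its speed limit or range.

### The arm

A 6-joint arm with a two-finger parallel gripper is mounted at the origin on the work surface. World frame = base frame: x ahead of the robot, y to its left, z up, the work surface at z = 0. Lengths are in m, angles in degrees, forces in N, time in s.
With the tool pointing down it reaches from about 0.2 to 0.875 m from the base axis. Payload 3.4 kg.
Tool frame: the origin (TCP) lies at the very end of the fingers, on their centre line; the grasp point (between the pads) lies 19 mm behind it (arm.grasp_offset is the distance from the TCP to the grasp point, in m); z points along the fingers, y is the line along which they close (so a half turn about z gives the same grasp; the last joint's range is limited). The gripper opens to 94 mm and grips with 3 to 60 N. Pads are 16 mm wide; open, the fingers measure 119 mm over their backs; the gripper's body (75 mm by 177 mm) begins 78 mm behind the grasp point.
Start: joints at [67.552, 15.808, 86.224, -0, 77.962, -6.933], TCP at [0.154, 0.554, 0.205] pointing down, gripper open.
Joint ranges: [-165.64, 165.64], [-43.16, 119.46], [12.63, 154.43], [-67.54, 247.53], [6.08, 155.33], [-154.97, 154.97]. Speed limits (degrees/s): [147.25, 147.25, 180, 180, 180, 180].

### API

Orientations are given as a 3x3 rotation matrix whose columns are the frame's x, y, z axes.
In Python, from cell import arm gives the robot as it stands.
- The arm moves only by the tool drive_tool, never from a script. Its argument "rows" is a list of rows, each a list of 5 numbers: the opening, from 0 (shut) to 1 (fully open), then the shift along the tool's x, y, z in units of 40 mm (1.0 is 40 mm), then the turn about the tool's z in units of 6 degrees (1.0 is 6 degrees). In form: [[fingers, dx, dy, dz, twist], ...]. A call has 1 to 8 rows; each row shifts and turns the commanded pose from where the row before left it, along the tool's axes as they then stand; what a row does not reach is not made up. A row lasts 1/12 s, in which the tool goes at most 41.7 mm and 7.16 degrees, less where a joint would pass 70% of its speed; a pose out of reach is approached as far as the arm can. A call is refused whole if a number of a shift passes 1 or a number of a turn 1, either way. A call with a gripper value outside its range is refused whole. The fingers move at their own pace and stop on an object; the grip force is fixed at half the most. Time passes only in rows, so rows that do not move let the fingers close. It gives the time, the measured TCP pose, the force, the opening and the grip force at its end, in the units of the state.
- arm.read_state(): the state, without advancing time (a new reading comes with each control period).
- arm.camera(name): name is "scene" or "side" or "wrist"; returns the picture (384x512x3 uint8, blue, green, red); there is no depth.
- arm.camera_params(name): a dict with "fovy" (degrees; the focal length in pixels is half the picture's height over the tangent of half this angle, whatever the lens; pixels are square), "cx", "cy" (the principal point, pixels), "cam_to_world" (4x4, takes a point from camera to world coordinates). Camera axes: x right, y down, z forward; pixel columns grow to the right and rows downward; lengths in m; the calibration is good to about 2 mm. A picture is of the moment at which its call begins: read the wrist's pose just before it. camera_params takes no time and is no camera call; for the wrist camera it gives the pose at the moment of the call.
- arm.hand_in(): hands the job in; it is judged then, once.
The state is a dict: "time": time; "q": joint angles; "joint_velocities": joint speeds; "joint_torque": joint torques, N m; "eef_pos": TCP position; "ee_rot": TCP orientation; "wrist_force": force on the tool from outside, world axes, zero at the start; "torque": the same for the moment, N m; "opening": finger opening in m; "gripper_force": force on a finger pad.
Only numpy, scipy, OpenCV 4.12 (cv2) and the standard library are available. Lean on these libraries where they do the work, as an engineer would, in place of code of your own. Each camera call takes 0.05 s, during which the arm holds its last target. There are 200 camera calls.

## Working session

There is one attempt and no reset: what is moved stays moved. The work goes in short steps, Python scripts to look and compute and a tool call to move; the robot and the scene stay as the last step left them, time stands still between calls to the robot, and variables do not carry over. Pictures are saved under pics/ and viewed, at most 10 in all, crops included, and the job is handed in when it is done.

Besides the shell and the picture viewer there is one more tool, called after ">>>" as name(argument=value, ...), one argument or row to a line, values as JSON. drive_tool: Moves the arm, as the interface text tells. Its arguments: {"type":"object","properties":{"rows":{"type":"array","items":{"type":"array","items":{"type":"number"}}}},"required":["rows"]}

```bash
mkdir -p pics; ls; python3 - <<'E'
from cell import arm
import cv2,numpy as np
for n in("scene","side"):
    im=arm.camera(n);cv2.imwrite(f"pics/{n}0.png",im);p=arm.camera_params(n);print(n,p["fovy"],p["cx"],p["cy"],np.round(p["cam_to_world"],4).tolist())
s=arm.read_state();print(s["time"],s["eef_pos"],np.round(s["ee_rot"],3).tolist(),s["q"])
E
```

```text
pics
scene 44.859639517537275 260.8241969405907 194.34863892906264 [[-0.1056, 0.8229, -0.5583, 1.1636], [0.9943, 0.0789, -0.0717, 0.169], [-0.0149, -0.5626, -0.8266, 1.0333], [0.0, 0.0, 0.0, 1.0]]
side 53.606039050014346 252.98503269505167 187.1437548825527 [[0.9829, -0.1338, 0.1262, 0.4673], [-0.1835, -0.758, 0.6259, -0.4903], [0.012, -0.6384, -0.7696, 0.811], [0.0, 0.0, 0.0, 1.0]]
0.1 [0.15362591 0.55358928 0.20471152] [[-0.964, 0.267, -0.001], [0.267, 0.964, -0.001], [0.0, -0.002, -1.0]] [ 6.75521681e+01  1.58440078e+01  8.62850380e+01 -2.44450856e-04
  7.79628000e+01 -6.93395012e+00]
```

View pics/scene0.png

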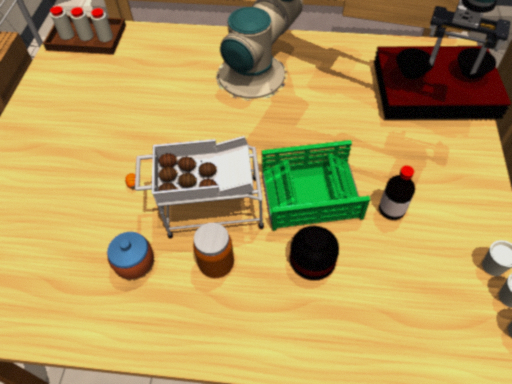

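View pics/side0.png

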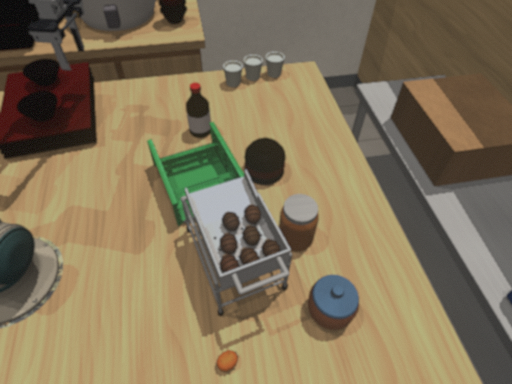

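The scene view shows the tray at about (205,165) px with the taro, the crate at (312,185), the bottle at (398,192), the bowls at (314,252), the jar at (213,250) and the pot at (130,255). I'll crop and enlarge next.

```bash
python3 - <<'E'
import cv2
a=cv2.imread("pics/scene0.png")[125:240,120:420];cv2.imwrite("pics/sc.png",cv2.resize(a,None,fx=2.66,fy=2.66,interpolation=2))
a=cv2.imread("pics/side0.png")[80:320,130:330];cv2.imwrite("pics/sd.png",cv2.resize(a,None,fx=2.5,fy=2.5,interpolation=2))
E
```

```text
(no output)
```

View pics/sc.png

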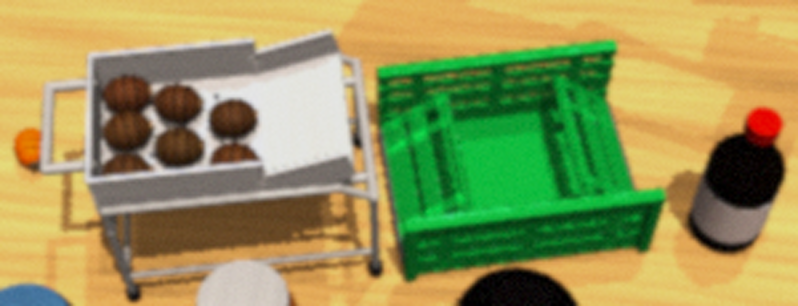

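View pics/sd.png

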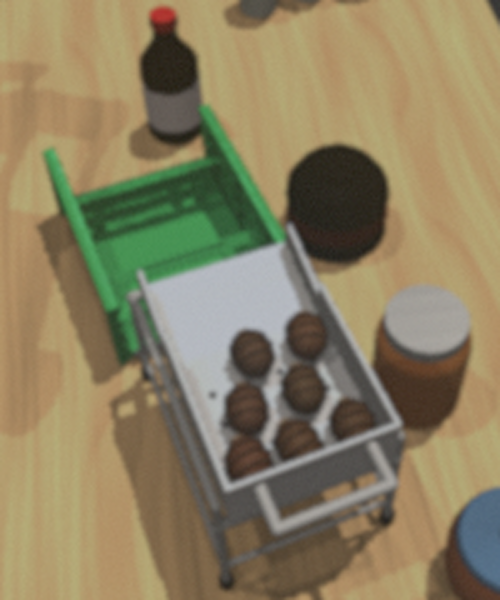

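The scene crop gives the crate rim corners at (379,67), (615,43), (400,221) and (661,192), and the ends of the tray bar at (45,85) and (43,168). In the side crop the bar ends are at (278,525) and (392,485), and the crate corners are at (48,152), (207,110) and (283,240). I'll triangulate these.

```bash
cat > h.py <<'E'
from cell import arm
import numpy as np
def ray(n,u,v):
    p=arm.camera_params(n);f=192/np.tan(np.radians(p["fovy"]/2));T=np.array(p["cam_to_world"])
    return T[:3,3],T[:3,:3]@np.array([(u-p["cx"])/f,(v-p["cy"])/f,1])
def onz(n,u,v,z):
    c,d=ray(n,u,v);return c+d*(z-c[2])/d[2]
def tri(u,v,u2,v2):
    c,d=ray("scene",u,v);e,g=ray("side",u2,v2)
    s=np.linalg.lstsq(np.c_[d,-g],e-c,rcond=None)[0];return (c+d*s[0]+e+g*s[1])/2,np.linalg.norm(c+d*s[0]-e-g*s[1])
def S(x,y):return 120+x/2.66,125+y/2.66
def D(x,y):return 130+x/2.5,80+y/2.5
E
python3 - <<'E'
from h import *
np.set_printoptions(precision=4,suppress=True)
for t,p,z in [("crA",(379,67),.095),("crB",(615,43),.095),("crC",(400,221),.095),("crD",(661,192),.095),("bar1",(45,85),.175),("bar2",(43,168),.175),("bw1",(90,55),.185),("bw2",(90,182),.185),("noseL",(335,35),.185),("noseR",(353,180),.185),("crossL",(357,62),.15),("crossR",(375,190),.15),("nearedgeL",(385,125),.07),("nearedge_a",(440,97),.07),("nearedge_b",(468,205),.07),("faredge_a",(555,80),.07),("faredge_b",(590,190),.07),("bottlecap",(764,118),.168),("bottlebase",(720,240),0),("bowls",(520,320),.09)]:print(t,onz("scene",*S(*p),z))
for t,p,z in [("crB",(48,152),.095),("crD",(207,110),.095),("crC",(283,240),.095),("bar1",(278,525),.175),("bar2",(392,485),.175),("bw1",(228,487),.185),("bw2",(400,425),.185),("noseL",(140,272),.185),("noseR",(291,228),.185),("cap",(163,15),.168)]:print("side",t,onz("side",*D(*p),z))
print(tri(*S(45,85),*D(278,525)),tri(*S(43,168),*D(392,485)))
E
```

```text
crA [0.3909 0.0773 0.095 ]
crB [0.3385 0.307  0.095 ]
crC [0.5672 0.1146 0.095 ]
crD [0.5133 0.348  0.095 ]
bar1 [ 0.5052 -0.2096  0.175 ]
bar2 [ 0.594  -0.1882  0.175 ]
bw1 [ 0.4754 -0.1736  0.185 ]
bw2 [ 0.6109 -0.1411  0.185 ]
noseL [0.4315 0.0426 0.185 ]
noseR [0.5879 0.0771 0.185 ]
crossL [0.4321 0.0617 0.15  ]
crossR [0.5728 0.0934 0.15  ]
nearedgeL [0.4424 0.0882 0.07  ]
nearedge_a [0.4028 0.1388 0.07  ]
nearedge_b [0.5277 0.1744 0.07  ]
faredge_a [0.3706 0.2512 0.07  ]
faredge_b [0.5    0.2869 0.07  ]
bottlecap [0.4769 0.4251 0.168 ]
bottlebase [0.4987 0.4219 0.    ]
bowls [0.6543 0.2261 0.09  ]
side crB [0.3377 0.3013 0.095 ]
side crD [0.5153 0.3403 0.095 ]
side crC [0.5673 0.1319 0.095 ]
side bar1 [ 0.5075 -0.2026  0.175 ]
side bar2 [ 0.5947 -0.1868  0.175 ]
side bw1 [ 0.4763 -0.1722  0.185 ]
side bw2 [ 0.6105 -0.1446  0.185 ]
side noseL [0.4289 0.0391 0.185 ]
side noseR [0.5641 0.0665 0.185 ]
side cap [0.4806 0.4242 0.168 ]
(array([ 0.5082, -0.2063,  0.1806]), np.float64(0.0029638772112479954)) (array([ 0.5946, -0.1876,  0.1761]), np.float64(0.00042411310455436744))
```

The crate centre is at about (0.453, 0.210), with its x-axis at 102.9° in world. The tray bar is at about (0.550, -0.197), and the tray needs to travel about 95 mm. The rim lengths of 236 × 180 mm agree with the given sizes. First I'll turn the tool so that its y lies along the crate's x.

>>> drive_tool(
  rows=[
    [0.5, 0, 0, -0.3, -0.79],
    [0.5, 0, 0, -0.3, -0.79],
    [0.5, 0, 0, 0, -0.79],
    [0.5, 0, 0, 0, -0.79],
    [0.5, 0, 0, 0, -0.79],
    [0.5, 0, 0, 0, -0.79],
  ],
)

```text
time: 0.6
eef_pos: [0.1537, 0.5538, 0.2291]
ee_rot: [[-0.974, -0.228, -0.0], [-0.228, 0.974, -0.001], [0.001, -0.001, -1.0]]
wrist_force: [-1.1, -0.1, -0.2]
opening: 0.0571
gripper_force: 0.0
```

>>> drive_tool(
  rows=[
    [0.5, -0.36, -0.67, 0, 0],
    [0.5, -0.36, -0.67, 0, 0],
    [0.5, -0.36, -0.67, 0, 0],
    [0.5, -0.36, -0.67, 0, 0],
    [0.5, -0.36, -0.67, 0, 0],
    [0.5, -0.36, -0.67, 0, 0],
    [0.5, -0.36, -0.67, 0, 0],
    [0.5, -0.36, -0.67, 0, 0],
  ],
)

```text
time: 1.27
eef_pos: [0.3146, 0.3695, 0.2292]
ee_rot: [[-0.975, -0.224, -0.0], [-0.224, 0.975, -0.0], [0.0, -0.0, -1.0]]
wrist_force: [0.5, 0.4, 0.5]
opening: 0.047
gripper_force: 0.0
```

>>> drive_tool(
  rows=[
    [0.5, -0.36, -0.67, 0, 0],
    [0.5, -0.36, -0.67, 0, 0],
    [0.5, -0.36, -0.67, 0, 0],
    [0.5, -0.36, -0.67, 0, 0],
    [0.5, -0.36, -0.67, 0, 0],
    [0.5, -0.36, -0.67, 0, 0],
    [0.5, -0.36, -0.67, 0, 0],
    [0.5, 0, 0, 0, 0],
  ],
)

```text
time: 1.93
eef_pos: [0.4576, 0.2068, 0.2289]
ee_rot: [[-0.976, -0.219, 0.002], [-0.219, 0.976, -0.003], [-0.001, -0.003, -1.0]]
wrist_force: [0.1, -0.1, 0.5]
opening: 0.0471
gripper_force: 0.0
```

```bash
cat >> h.py <<'E'
C=np.array([.453,.210]);c=np.array([-.223,.975]);n=np.array([-.975,-.223])
def st():
    s=arm.read_state();d=s["eef_pos"][:2]-C;R=s["ee_rot"]
    print("t",s["time"],"crate xy mm",np.round(1e3*np.array([d@c,d@n]),1),"z",round(1e3*s["eef_pos"][2],1),"yaw y",np.degrees(np.arctan2(R[1,1],R[0,1])),"F",np.round(s["wrist_force"],1),"open",s["opening"])
E
python3 - <<'E'
from h import *
import cv2
st();cv2.imwrite("pics/w1.png",arm.camera("wrist"))
E
```

```text
t 1.9333 crate xy mm [-4.1 -3.8] z 228.9 yaw y 102.67052063103958 F [ 0.1 -0.1  0.5] open 0.04710991743434328
```

View pics/w1.png

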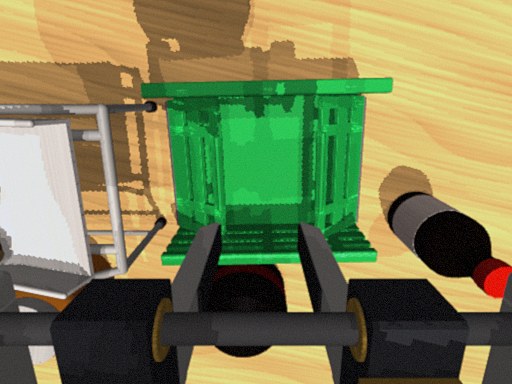

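The wrist view shows the crate rim ends at (142,90), (392,86), (163,258) and (376,256), and the crossbar from (100,108) to (122,268). Both walls lean in, with their free edges at about x = 217 and 318. I'll refine the poses from these.

```bash
python3 - <<'E'
from h import *
def w(t,u,v,z):
    p=onz("wrist",u,v,z)[:2]-C;print(t,np.round(1e3*np.array([p@c,p@n]),1))
w("rimTL",142,85,.095);w("rimTR",392,80,.095);w("rimBL",163,261,.095);w("rimBR",376,259,.095)
w("cross1",100,108,.13);w("cross2",120,255,.13)
w("nose a",72,122,.158);w("nose b",90,275,.158)
w("near edge",221,150,.07);w("far edge",315,150,.07)
E
```

```text
rimTL [-112.8   93.6]
rimTR [123.1  97.4]
rimBL [-109.1  -91.4]
rimBR [126.7 -89.5]
cross1 [-138.4   73.3]
cross2 [-138.6  -65.8]
nose a [-148.    63.3]
nose b [-154.2  -71. ]
near edge [-43.4  28. ]
far edge [58.1 27.7]
```

>>> drive_tool(
  rows=[
    [0.3, 0, 0.28, 0.2, 0],
    [0.3, 0, 0, 0.64, 0],
    [0.3, 0, 0, 0.64, 0],
    [0.3, 0, 0, 0.64, 0],
    [0.3, 0, 0, 0.64, 0],
    [0.3, 0, 0, 0.64, 0],
    [0.3, 0, 0, 0.64, 0],
    [0.3, 0, 0, 0.64, 0],
  ],
)

```text
time: 2.65
eef_pos: [0.4497, 0.2235, 0.0408]
ee_rot: [[-0.974, -0.226, -0.001], [-0.226, 0.974, 0.001], [0.001, 0.001, -1.0]]
wrist_force: [-0.7, 0.6, 0.4]
opening: 0.0284
gripper_force: 0.0
```

>>> drive_tool(
  rows=[
    [0.3, 0, 0, 0, 0],
    [0.3, 0, 0.2, 0, 0],
    [0.3, 0, 0.2, 0, 0],
    [0.3, 0, 0.2, 0, 0],
    [0.3, 0, 0.2, 0, 0],
    [0.3, 0, 0.2, 0, 0],
  ],
)

```text
time: 3.15
eef_pos: [0.4456, 0.2586, 0.046]
ee_rot: [[-0.974, -0.227, 0.007], [-0.227, 0.974, -0.005], [-0.006, -0.006, -1.0]]
wrist_force: [0.5, -1.9, 1.8]
opening: 0.0283
gripper_force: 1.7
```

>>> drive_tool(
  rows=[
    [0.5, 0, 0, -0.15, 0],
    [0.7, 0, 0, -0.2, 0],
    [1, 0, 0, -0.2, 0],
    [1, 0, 0, -0.2, 0],
    [1, 0, 0, 0, 0],
    [1, 0, 0, 0, 0],
  ],
)

```text
time: 3.65
eef_pos: [0.4435, 0.2607, 0.0733]
ee_rot: [[-0.975, -0.224, 0.002], [-0.224, 0.975, 0.001], [-0.002, 0.0, -1.0]]
wrist_force: [1.1, -1.4, 1.7]
opening: 0.065
gripper_force: 0.7
```

>>> drive_tool(
  rows=[
    [1, 0, 0.1, 0, 0],
    [1, 0, 0.1, 0, 0],
    [1, 0, 0.1, 0, 0],
  ],
)

```text
time: 3.9
eef_pos: [0.4399, 0.2723, 0.0719]
ee_rot: [[-0.975, -0.224, -0.001], [-0.224, 0.975, -0.0], [0.001, -0.0, -1.0]]
wrist_force: [2.1, -9.0, 3.6]
opening: 0.0849
gripper_force: 8.8
```

```bash
python3 - <<'E'
from h import *
import cv2
st();a=arm.camera("scene")[100:240,230:450];cv2.imwrite("pics/s2.png",cv2.resize(a,None,fx=3,fy=3,interpolation=2))
E
```

```text
t 3.9 crate xy mm [63.7 -1.1] z 71.9 yaw y 102.92122818210454 F [ 2.1 -9.   3.6] open 0.08492825357701554
```

View pics/s2.png

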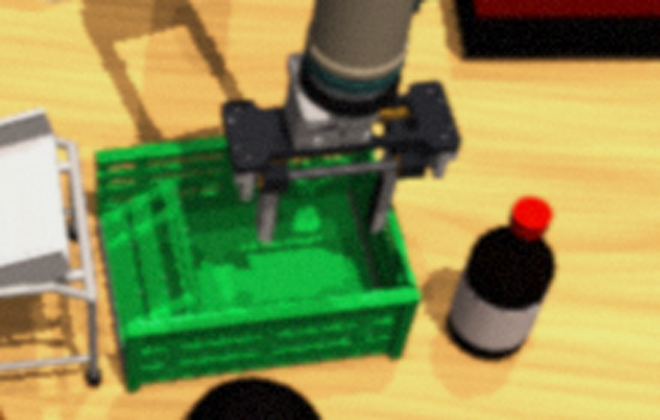

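The far wall now stands at the end of the crate, at about (390,230) px, with the finger against it. I'll press a little more to seat it, then do the near wall.

>>> drive_tool(
  rows=[
    [1, 0, 0.1, 0, 0],
    [1, 0, 0.1, -0.1, 0],
    [1, 0, 0, 0, 0],
    [1, 0, 0, 0, 0],
  ],
)

```text
time: 4.28
eef_pos: [0.4406, 0.2679, 0.074]
ee_rot: [[-0.973, -0.231, 0.003], [-0.231, 0.973, -0.025], [0.003, -0.025, -1.0]]
wrist_force: [12.4, -30.6, -6.1]
opening: 0.0934
gripper_force: 16.2
```

>>> drive_tool(
  rows=[
    [0.3, 0, -0.2, 0, 0],
    [0.3, 0, -0.3, 0, 0],
    [0.3, 0, -0.3, 0, 0],
    [0.3, 0, -0.3, 0, 0],
    [0.3, 0, 0, 0, 0],
    [0.3, 0, 0, 0.4, 0],
    [0.3, 0, 0, 0.4, 0],
    [0.3, 0, 0, 0, 0],
  ],
)

```text
time: 4.95
eef_pos: [0.4462, 0.2367, 0.0423]
ee_rot: [[-0.975, -0.223, -0.004], [-0.223, 0.975, -0.001], [0.004, 0.0, -1.0]]
wrist_force: [-0.5, -0.7, 0.3]
opening: 0.0442
gripper_force: 0.0
```

```bash
python3 - <<'E'
from h import *
st()
E
```

```text
t 4.95 crate xy mm [27.5  0.7] z 42.3 yaw y 102.89320181779588 F [-0.5 -0.7  0.3] open 0.044171396424335624
```

>>> drive_tool(
  rows=[
    [0.3, 0, -0.3, 0, 0],
    [0.3, 0, -0.3, 0, 0],
    [0.3, 0, -0.25, 0, 0],
    [0.3, 0, -0.2, -0.05, 0],
    [0.3, 0, -0.2, -0.1, 0],
    [0.3, 0, -0.1, -0.1, 0],
  ],
)

```text
time: 5.45
eef_pos: [0.4604, 0.1853, 0.0556]
ee_rot: [[-0.975, -0.22, 0.0], [-0.22, 0.975, 0.005], [-0.001, 0.005, -1.0]]
wrist_force: [-2.4, 6.9, 4.3]
opening: 0.028
gripper_force: 3.3
```

>>> drive_tool(
  rows=[
    [0.5, 0, 0, -0.2, 0],
    [0.7, 0, 0, -0.2, 0],
    [1, 0, 0, -0.2, 0],
    [1, 0, 0, -0.1, 0],
    [1, 0, 0, 0, 0],
    [1, 0, 0, 0, 0],
  ],
)

```text
time: 5.95
eef_pos: [0.4604, 0.1845, 0.0826]
ee_rot: [[-0.975, -0.224, 0.001], [-0.224, 0.975, 0.0], [-0.001, -0.0, -1.0]]
wrist_force: [0.0, -0.6, 0.7]
opening: 0.0647
gripper_force: 0.0
```

>>> drive_tool(
  rows=[
    [1, 0, -0.1, 0, 0],
    [1, 0, -0.1, 0, 0],
    [1, 0, -0.1, 0, 0],
    [1, 0, 0, 0, 0],
  ],
)

```text
time: 6.28
eef_pos: [0.4629, 0.1719, 0.0819]
ee_rot: [[-0.975, -0.223, -0.001], [-0.223, 0.975, -0.0], [0.001, -0.0, -1.0]]
wrist_force: [0.5, 0.2, 0.2]
opening: 0.0911
gripper_force: 0.0
```

```bash
python3 - <<'E'
from h import *
st()
E
```

```text
t 6.2833 crate xy mm [-39.3  -1.2] z 81.9 yaw y 102.89313014860556 F [0.5 0.2 0.2] open 0.09113396759228681
```

```bash
python3 - <<'E'
from h import *
import cv2
a=arm.camera("scene")[100:240,230:450];cv2.imwrite("pics/s3.png",cv2.resize(a,None,fx=3,fy=3,interpolation=2))
E
```

```text
(no output)
```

View pics/s3.png

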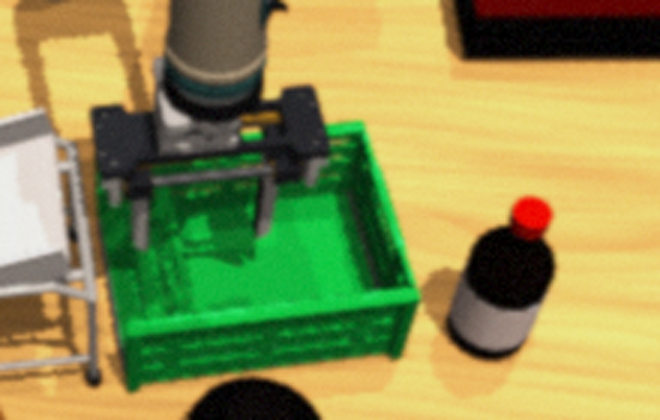

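The far wall is upright, at about (385,220) px. The near wall is still partly down at about (160,270), because the finger rose above its edge. I'll go back in lower and push again.

>>> drive_tool(
  rows=[
    [0.3, 0, 0.4, 0, 0],
    [0.3, 0, 0.4, 0, 0],
    [0.3, 0, 0.4, 0, 0],
    [0.3, 0, 0.3, 0, 0],
    [0.3, 0, 0, 0, 0],
    [0.3, 0, 0, 0.45, 0],
    [0.3, 0, 0, 0.45, 0],
    [0.3, 0, 0, 0, 0],
  ],
)

```text
time: 7.0
eef_pos: [0.4472, 0.23, 0.0437]
ee_rot: [[-0.975, -0.224, -0.005], [-0.224, 0.975, -0.002], [0.006, -0.001, -1.0]]
wrist_force: [-1.1, -0.4, -0.1]
opening: 0.0441
gripper_force: 0.0
```

>>> drive_tool(
  rows=[
    [0.3, 0, -0.2, 0, 0],
    [0.3, 0, -0.2, 0, 0],
    [0.3, 0, -0.2, 0, 0],
    [0.3, 0, -0.2, 0, 0],
    [0.3, 0, -0.2, 0, 0],
    [0.3, 0, -0.2, 0, 0],
  ],
)

```text
time: 7.5
eef_pos: [0.4609, 0.1834, 0.0468]
ee_rot: [[-0.975, -0.223, 0.001], [-0.223, 0.975, 0.0], [-0.001, -0.0, -1.0]]
wrist_force: [-0.7, 0.7, 0.4]
opening: 0.028
gripper_force: 0.2
```

>>> drive_tool(
  rows=[
    [0.5, 0, 0, 0, 0],
    [0.7, 0, 0, -0.1, 0],
    [1, 0, 0, -0.2, 0],
    [1, 0, 0, -0.2, 0],
    [1, 0, 0, -0.1, 0],
    [1, 0, 0, 0, 0],
  ],
)

```text
time: 8.0
eef_pos: [0.4606, 0.1863, 0.0722]
ee_rot: [[-0.975, -0.223, 0.002], [-0.223, 0.975, 0.004], [-0.002, 0.003, -1.0]]
wrist_force: [-4.3, 10.5, 14.3]
opening: 0.0646
gripper_force: 9.1
```

```bash
python3 - <<'E'
from h import *
st()
E
```

```text
t 8.0 crate xy mm [-24.8  -2.2] z 72.2 yaw y 102.86352660116131 F [-4.3 10.5 14.3] open 0.06462509016055962
```

>>> drive_tool(
  rows=[
    [1, 0, -0.1, 0, 0],
    [1, 0, -0.1, 0, 0],
    [1, 0, -0.1, 0, 0],
    [1, 0, -0.1, 0, 0],
  ],
)

```text
time: 8.33
eef_pos: [0.4642, 0.1689, 0.0707]
ee_rot: [[-0.974, -0.225, 0.001], [-0.225, 0.974, -0.0], [-0.001, -0.0, -1.0]]
wrist_force: [0.6, 0.7, -0.4]
opening: 0.0911
gripper_force: 0.6
```

```bash
python3 - <<'E'
from h import *
st()
E
```

```text
t 8.3333 crate xy mm [-42.6  -1.7] z 70.7 yaw y 102.98749719235204 F [ 0.6  0.7 -0.4] open 0.0910764470931812
```

>>> drive_tool(
  rows=[
    [1, 0, -0.1, 0, 0],
    [1, 0, -0.1, 0, 0],
    [1, 0, 0, 0, 0],
  ],
)

```text
time: 8.58
eef_pos: [0.4656, 0.1607, 0.0701]
ee_rot: [[-0.975, -0.223, -0.001], [-0.223, 0.975, 0.0], [0.0, 0.001, -1.0]]
wrist_force: [-0.2, 1.1, -0.0]
opening: 0.0935
gripper_force: 1.0
```

>>> drive_tool(
  rows=[
    [1, 0, -0.1, 0, 0],
    [1, 0, -0.05, 0, 0],
    [1, 0, 0, 0, 0],
  ],
)

```text
time: 8.83
eef_pos: [0.4659, 0.1604, 0.0706]
ee_rot: [[-0.976, -0.219, -0.002], [-0.219, 0.976, 0.011], [-0.0, 0.011, -1.0]]
wrist_force: [-4.4, 17.3, 4.5]
opening: 0.094
gripper_force: 9.0
```

```bash
python3 - <<'E'
from h import *
import cv2
st()
a=arm.camera("scene")[100:240,200:420];b=arm.camera("side")[80:260,130:330]
cv2.imwrite("pics/s4.png",np.hstack([cv2.resize(a,(400,300)),cv2.resize(b,(400,300))]))
E
```

```text
t 8.8333 crate xy mm [-51.2  -1.5] z 70.6 yaw y 102.65197309242049 F [-4.4 17.3  4.5] open 0.09398017724243542
```

View pics/s4.png

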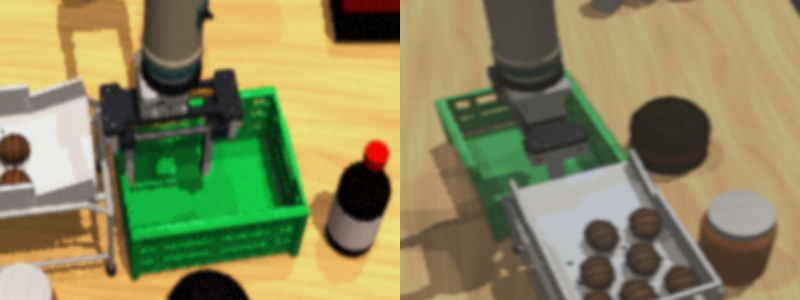

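The near wall is against its stop: the force is 17 N, and the finger-to-finger stop distance of 229 mm matches the expected 228. I'll retreat, rise and go towards the tray's lift bar.

>>> drive_tool(
  rows=[
    [1, 0, 0.2, 0, 0],
    [0.8, 0, 0.2, -0.2, 0],
    [0.3, 0, 0, -0.8, 0],
    [0.3, 0, 0, -0.9, 0],
    [0.3, 0, 0, -0.9, 0],
    [0.3, 0, 0, -0.9, 0],
    [0.3, 0, 0, -0.9, 0],
    [0.3, 0, 0, 0, 0],
  ],
)

```text
time: 9.6
eef_pos: [0.4674, 0.1711, 0.2619]
ee_rot: [[-0.975, -0.224, 0.014], [-0.224, 0.975, 0.001], [-0.014, -0.002, -1.0]]
wrist_force: [0.8, 0.3, 0.9]
opening: 0.0507
gripper_force: 0.0
```

>>> drive_tool(
  rows=[
    [0.3, 0, -0.8, 0, 0],
    [0.3, 0, -0.8, 0, 0],
    [0.3, 0, -0.8, 0, 0],
    [0.3, 0, -0.8, 0, 0],
    [0.3, 0, -0.8, 0, 0],
    [0.3, 0, -0.8, 0, 0],
    [0.3, 0, -0.8, 0, 0],
    [0.3, 0, -0.8, 0, 0],
  ],
)

```text
time: 10.27
eef_pos: [0.5202, -0.0808, 0.254]
ee_rot: [[-0.975, -0.223, -0.001], [-0.223, 0.975, -0.001], [0.001, -0.001, -1.0]]
wrist_force: [-0.0, 0.1, 0.2]
opening: 0.0282
gripper_force: 0.0
```

>>> drive_tool(
  rows=[
    [0.3, -0.4, -0.8, 0, 0],
    [0.3, -0.4, -0.8, 0, 0],
    [0.3, -0.4, -0.8, 0, 0],
    [0.3, -0.3, -0.8, 0, 0],
    [0.3, 0, 0, 0, 0],
    [0.3, 0, 0, 0, 0],
  ],
)

```text
time: 10.77
eef_pos: [0.6077, -0.1917, 0.2526]
ee_rot: [[-0.975, -0.221, -0.003], [-0.221, 0.975, 0.0], [0.003, 0.001, -1.0]]
wrist_force: [-0.0, -0.1, -0.3]
opening: 0.0283
gripper_force: 0.0
```

```bash
python3 - <<'E'
from h import *
import cv2
st();cv2.imwrite("pics/w5.png",arm.camera("wrist"))
E
```

```text
t 10.7667 crate xy mm [-426.2  -61.2] z 252.6 yaw y 102.78844067775705 F [-0.  -0.1 -0.3] open 0.02833420851561617
```

View pics/w5.png

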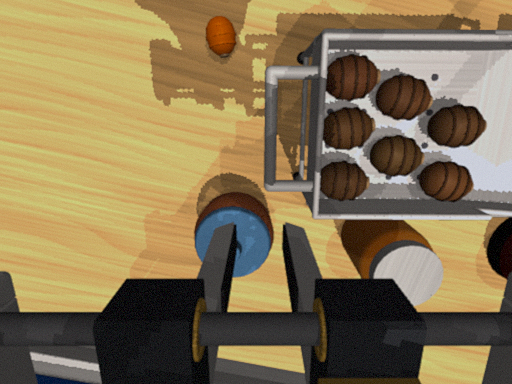

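The wrist view shows the lift bar from (271,70) to (270,187), with its middle at (270,128), and the back wall's top edge at about x = 317–322. All seven taro are in the tray.

```bash
python3 - <<'E'
from h import *
s=arm.read_state();R=s["ee_rot"];e=s["eef_pos"]
for t,u,v,z in[("bar top",271,72,.175),("bar mid",270.5,128,.175),("bar bot",270,186,.175),("wall a",319,40,.185),("wall b",315,210,.185)]:
    p=onz("wrist",u,v,z);d=p-e;print(t,p.round(4),"tool dx,dy mm",np.round(1e3*(R.T@d)[:2],1))
E
```

```text
bar top [ 0.5053 -0.2046  0.175 ] tool dx,dy mm [102.2   8.7]
bar mid [ 0.5465 -0.1951  0.175 ] tool dx,dy mm [59.9  8.7]
bar bot [ 0.5937 -0.1842  0.175 ] tool dx,dy mm [11.5  8.8]
wall a [ 0.4774 -0.1761  0.185 ] tool dx,dy mm [123.   42.7]
wall b [ 0.603  -0.1438  0.185 ] tool dx,dy mm [-6.5 46.2]
```

>>> drive_tool(
  rows=[
    [0.3, 0.5, 0.1, 0, 0],
    [0.3, 0.5, 0.12, 0, 0],
    [0.3, 0.44, 0, 0, 0],
    [0.3, 0, 0, 0, 0],
    [0.3, 0, 0, 0.6, 0],
    [0.3, 0, 0, 0.6, 0],
    [0.3, 0, 0, 0.6, 0],
    [0.3, 0, 0, 0.5, 0],
  ],
)

```text
time: 11.48
eef_pos: [0.5492, -0.1928, 0.1613]
ee_rot: [[-0.974, -0.225, 0.0], [-0.225, 0.974, 0.0], [-0.0, 0.0, -1.0]]
wrist_force: [0.0, -0.8, -0.3]
opening: 0.028
gripper_force: 0.0
```

>>> drive_tool(
  rows=[
    [0.3, 0, 0, 0, 0],
    [0, 0, 0, 0, 0],
    [0, 0, 0, 0, 0],
    [0, 0, 0, 0, 0],
    [0, 0, 0, 0, 0],
    [0, 0, 0, 0, 0],
  ],
)

```text
time: 11.98
eef_pos: [0.551, -0.1951, 0.164]
ee_rot: [[-0.975, -0.224, 0.004], [-0.224, 0.975, -0.002], [-0.003, -0.003, -1.0]]
wrist_force: [0.4, 0.1, 3.2]
opening: 0.0091
gripper_force: 30.0
```

```bash
python3 - <<'E'
from h import *
st();print(arm.read_state()["gripper_force"])
E
```

```text
t 11.9833 crate xy mm [-416.8   -5.2] z 164.0 yaw y 102.9208009458036 F [0.4 0.1 3.2] open 0.009106083666830059
29.998210966587067
```

The bar is gripped: the opening is 9 mm and the grip force 30 N. Now I'll slide the tray forward.

>>> drive_tool(
  rows=[
    [0, 0, 0.15, 0, 0],
    [0, 0, 0.25, 0, 0],
    [0, 0, 0.25, 0, 0],
    [0, 0, 0.25, 0, 0],
    [0, 0, 0.25, 0, 0],
    [0, 0, 0.25, 0, 0],
    [0, 0, 0.25, 0, 0],
    [0, 0, 0.2, 0, 0],
  ],
)

```text
time: 12.65
eef_pos: [0.5347, -0.1243, 0.164]
ee_rot: [[-0.975, -0.224, 0.005], [-0.224, 0.975, -0.005], [-0.003, -0.006, -1.0]]
wrist_force: [0.2, -6.4, 2.5]
opening: 0.0088
gripper_force: 30.0
```

>>> drive_tool(
  rows=[
    [0, 0, 0.1, 0, 0],
    [0, 0, 0.1, 0, 0],
    [0, 0, 0.1, 0, 0],
    [0, 0, 0, 0, 0],
  ],
)

```text
time: 12.98
eef_pos: [0.532, -0.1121, 0.164]
ee_rot: [[-0.975, -0.224, 0.004], [-0.224, 0.975, -0.004], [-0.003, -0.005, -1.0]]
wrist_force: [1.2, -4.8, 5.1]
opening: 0.0089
gripper_force: 30.0
```

```bash
python3 - <<'E'
from h import *
st()
E
```

```text
t 12.9833 crate xy mm [-331.7   -5.2] z 164.0 yaw y 102.95476292207663 F [ 1.2 -4.8  5.1] open 0.00893171005123154
```

>>> drive_tool(
  rows=[
    [0, 0, 0.1, 0, 0],
    [0, 0, 0.1, 0, 0],
    [0, 0, 0, 0, 0],
  ],
)

```text
time: 13.23
eef_pos: [0.5314, -0.1105, 0.1644]
ee_rot: [[-0.974, -0.225, 0.007], [-0.226, 0.974, -0.016], [-0.003, -0.017, -1.0]]
wrist_force: [1.8, -17.9, 2.1]
opening: 0.0087
gripper_force: 30.0
```

>>> drive_tool(
  rows=[
    [0, 0, 0.1, 0, 0],
    [0, 0, 0.1, 0, 0],
    [0, 0, 0, 0, 0],
  ],
)

```text
time: 13.48
eef_pos: [0.5318, -0.1099, 0.1663]
ee_rot: [[-0.974, -0.226, 0.012], [-0.227, 0.974, -0.03], [-0.005, -0.032, -0.999]]
wrist_force: [2.0, -31.4, 5.9]
opening: 0.0091
gripper_force: 30.0
```

```bash
python3 - <<'E'
from h import *
st()
E
```

```text
t 13.4833 crate xy mm [-329.5   -5.5] z 166.3 yaw y 103.09367607939039 F [  2.  -31.4   5.9] open 0.009132344229538665
```

The tray is at its stop. I'll ease the push and then raise the bar along the arc about the crossbar.

>>> drive_tool(
  rows=[
    [0, 0, -0.1, 0, 0],
    [0, 0, -0.1, 0, 0],
    [0, 0, 0.05, -0.2, 0],
    [0, 0, 0.06, -0.2, 0],
    [0, 0, 0.07, -0.2, 0],
    [0, 0, 0.08, -0.2, 0],
    [0, 0, 0, 0, 0],
  ],
)

```text
time: 14.07
eef_pos: [0.5291, -0.0996, 0.1977]
ee_rot: [[-0.975, -0.224, 0.008], [-0.224, 0.974, -0.014], [-0.004, -0.016, -1.0]]
wrist_force: [1.3, -15.5, 5.0]
opening: 0.0089
gripper_force: 30.0
```

>>> drive_tool(
  rows=[
    [0, 0, 0.09, -0.19, 0],
    [0, 0, 0.1, -0.19, 0],
    [0, 0, 0.1, -0.19, 0],
    [0, 0, 0.11, -0.18, 0],
    [0, 0, 0, 0, 0],
  ],
)

```text
time: 14.48
eef_pos: [0.5255, -0.0838, 0.2282]
ee_rot: [[-0.975, -0.223, 0.008], [-0.224, 0.975, -0.015], [-0.005, -0.016, -1.0]]
wrist_force: [1.0, -14.7, 7.2]
opening: 0.0091
gripper_force: 30.0
```

```bash
python3 - <<'E'
from h import *
st()
E
```

```text
t 14.4833 crate xy mm [-302.6   -5.2] z 228.2 yaw y 102.91293672075878 F [  1.  -14.7   7.2] open 0.009082198526587757
```

>>> drive_tool(
  rows=[
    [0, 0, 0.12, -0.17, 0],
    [0, 0, 0.13, -0.17, 0],
    [0, 0, 0.14, -0.17, 0],
    [0, 0, 0.14, -0.16, 0],
    [0, 0, 0, 0, 0],
  ],
)

```text
time: 14.9
eef_pos: [0.5209, -0.0628, 0.2559]
ee_rot: [[-0.975, -0.223, 0.01], [-0.223, 0.975, -0.015], [-0.006, -0.016, -1.0]]
wrist_force: [0.9, -13.5, 10.3]
opening: 0.009
gripper_force: 30.0
```

>>> drive_tool(
  rows=[
    [0, 0, 0.15, -0.15, 0],
    [0, 0, 0.16, -0.15, 0],
    [0, 0, 0.16, -0.14, 0],
    [0, 0, 0.17, -0.13, 0],
    [0, 0, 0, 0, 0],
  ],
)

```text
time: 15.32
eef_pos: [0.5152, -0.0366, 0.2791]
ee_rot: [[-0.975, -0.223, 0.011], [-0.223, 0.975, -0.012], [-0.008, -0.015, -1.0]]
wrist_force: [1.2, -12.7, 15.4]
opening: 0.0089
gripper_force: 30.0
```

>>> drive_tool(
  rows=[
    [0, 0, 0.17, -0.12, 0],
    [0, 0, 0.18, -0.12, 0],
    [0, 0, 0.18, -0.11, 0],
    [0, 0, 0.19, -0.1, 0],
    [0, 0, 0, 0, 0],
  ],
)

```text
time: 15.73
eef_pos: [0.5083, -0.006, 0.2967]
ee_rot: [[-0.975, -0.223, 0.01], [-0.223, 0.975, -0.007], [-0.008, -0.009, -1.0]]
wrist_force: [1.4, -7.3, 14.9]
opening: 0.009
gripper_force: 30.0
```

```bash
python3 - <<'E'
from h import *
st()
E
```

```text
t 15.7333 crate xy mm [-223.    -5.8] z 296.7 yaw y 102.89712683290975 F [ 1.4 -7.3 14.9] open 0.00900233437428752
```

>>> drive_tool(
  rows=[
    [0, 0, 0.15, -0.07, 0],
    [0, 0, 0.15, -0.06, 0],
    [0, 0, 0.15, -0.05, 0],
    [0, 0, 0.15, -0.05, 0],
    [0, 0, 0, 0, 0],
    [0, 0, 0, 0, 0],
    [0, 0, 0, 0, 0],
    [0, 0, 0, 0, 0],
  ],
)

```text
time: 16.4
eef_pos: [0.503, 0.0177, 0.3054]
ee_rot: [[-0.975, -0.223, 0.01], [-0.223, 0.975, -0.005], [-0.008, -0.007, -1.0]]
wrist_force: [0.9, -5.1, 15.5]
opening: 0.0089
gripper_force: 30.0
```

>>> drive_tool(
  rows=[
    [0, 0, 0, 0, 0],
    [0, 0, 0, 0, 0],
    [0, 0, 0, 0, 0],
    [0, 0, 0, 0, 0],
    [0, 0, 0, 0, 0],
    [0, 0, 0, 0, 0],
    [0, 0, 0, 0, 0],
    [0, 0, 0, 0, 0],
  ],
)

```text
time: 17.07
eef_pos: [0.503, 0.0176, 0.3054]
ee_rot: [[-0.975, -0.223, 0.01], [-0.223, 0.975, -0.005], [-0.008, -0.007, -1.0]]
wrist_force: [0.9, -6.1, 15.7]
opening: 0.009
gripper_force: 30.0
```

```bash
python3 - <<'E'
from h import *
import cv2
st()
a=arm.camera("scene")[100:240,200:420];b=arm.camera("side")[80:260,130:330]
cv2.imwrite("pics/s6.png",np.hstack([cv2.resize(a,(400,300)),cv2.resize(b,(400,300))]))
for n,i in(("scene",a),("side",b)):
    h=cv2.cvtColor(i,cv2.COLOR_BGR2HSV);m=cv2.inRange(h,(0,60,20),(14,220,130));k,_,s,ce=cv2.connectedComponentsWithStats(cv2.morphologyEx(m,cv2.MORPH_OPEN,np.ones((3,3))));print(n,[(int(s[j,4]),ce[j].round().tolist()) for j in range(1,k) if s[j,4]>15])
E
```

```text
t 17.0667 crate xy mm [-198.7   -5.9] z 305.4 yaw y 102.86487558683645 F [ 0.9 -6.1 15.7] open 0.00903680200231192
scene [(103, [141.0, 66.0]), (105, [117.0, 70.0]), (124, [145.0, 80.0]), (29, [132.0, 92.0]), (24, [122.0, 97.0])]
side [(24, [64.0, 9.0]), (32, [72.0, 66.0]), (28, [52.0, 73.0]), (213, [134.0, 94.0]), (59, [43.0, 95.0]), (778, [167.0, 153.0])]
```

View pics/s6.png

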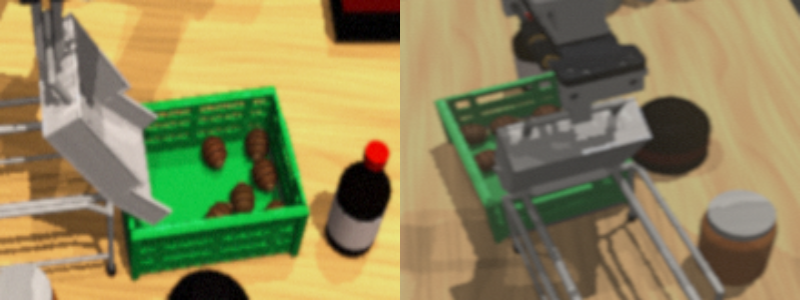

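Six taro are visible in the crate, at about (213,152) to (277,210), and the tray looks empty. The seventh is probably hidden behind the front side. I'll lower the tray along the same arc and then count by mask.

>>> drive_tool(
  rows=[
    [0, 0, -0.15, 0.05, 0],
    [0, 0, -0.15, 0.05, 0],
    [0, 0, -0.15, 0.06, 0],
    [0, 0, -0.15, 0.07, 0],
    [0, 0, -0.19, 0.1, 0],
    [0, 0, -0.18, 0.11, 0],
    [0, 0, -0.18, 0.12, 0],
    [0, 0, -0.17, 0.12, 0],
  ],
)

```text
time: 17.83
eef_pos: [0.5148, -0.0355, 0.2775]
ee_rot: [[-0.975, -0.223, 0.009], [-0.223, 0.975, -0.008], [-0.007, -0.01, -1.0]]
wrist_force: [0.8, -8.5, 12.0]
opening: 0.0094
gripper_force: 30.0
```

>>> drive_tool(
  rows=[
    [0, 0, -0.17, 0.13, 0],
    [0, 0, -0.16, 0.14, 0],
    [0, 0, -0.16, 0.15, 0],
    [0, 0, -0.15, 0.15, 0],
    [0, 0, -0.14, 0.16, 0],
    [0, 0, -0.14, 0.17, 0],
    [0, 0, -0.13, 0.17, 0],
    [0, 0, -0.12, 0.17, 0],
  ],
)

```text
time: 18.5
eef_pos: [0.5254, -0.083, 0.2269]
ee_rot: [[-0.975, -0.223, 0.007], [-0.223, 0.975, -0.011], [-0.005, -0.013, -1.0]]
wrist_force: [1.6, -11.8, 8.1]
opening: 0.0088
gripper_force: 30.0
```

>>> drive_tool(
  rows=[
    [0, 0, -0.11, 0.18, 0],
    [0, 0, -0.1, 0.19, 0],
    [0, 0, -0.1, 0.19, 0],
    [0, 0, -0.09, 0.19, 0],
    [0, 0, -0.08, 0.2, 0],
    [0, 0, -0.07, 0.2, 0],
    [0, 0, -0.06, 0.15, 0],
    [0, 0, -0.05, 0.1, 0],
  ],
)

```text
time: 19.17
eef_pos: [0.531, -0.1091, 0.1696]
ee_rot: [[-0.975, -0.224, 0.006], [-0.224, 0.975, -0.012], [-0.003, -0.013, -1.0]]
wrist_force: [2.3, -13.0, 3.4]
opening: 0.0089
gripper_force: 30.0
```

>>> drive_tool(
  rows=[
    [0, 0, 0, 0.1, 0],
    [0, 0, 0, 0.06, 0],
    [0, 0, 0, 0, 0],
  ],
)

```text
time: 19.42
eef_pos: [0.5315, -0.1107, 0.1635]
ee_rot: [[-0.975, -0.224, 0.006], [-0.224, 0.974, -0.015], [-0.003, -0.016, -1.0]]
wrist_force: [2.1, -17.4, 4.0]
opening: 0.0089
gripper_force: 30.0
```

```bash
python3 - <<'E'
from h import *
st()
E
```

```text
t 19.4167 crate xy mm [-330.2   -5.1] z 163.5 yaw y 102.96247438057618 F [  2.1 -17.4   4. ] open 0.008860665317268653
```

>>> drive_tool(
  rows=[
    [0, 0, -0.12, 0, 0],
    [0, 0, -0.06, 0, 0],
    [0.3, 0, 0, 0, 0],
    [0.3, 0, 0, 0, 0],
    [0.3, 0, 0, 0, 0],
    [0.3, 0, 0, 0, 0],
  ],
)

```text
time: 19.92
eef_pos: [0.5297, -0.1088, 0.1615]
ee_rot: [[-0.975, -0.224, -0.001], [-0.224, 0.975, 0.001], [0.001, 0.002, -1.0]]
wrist_force: [-0.4, -0.9, 0.1]
opening: 0.0278
gripper_force: 0.0
```

>>> drive_tool(
  rows=[
    [0.3, 0, 0, -0.2, 0],
    [0.3, 0, 0, -0.4, 0],
    [0.3, 0, 0, -0.7, 0],
    [0.3, 0, 0, -0.7, 0],
    [0.3, 0, -0.3, -0.7, 0],
    [0.3, 0, -0.6, -0.6, 0],
    [0.3, 0, -0.8, 0, 0],
    [0.3, 0, -0.8, 0, 0],
  ],
)

```text
time: 20.58
eef_pos: [0.5537, -0.2077, 0.2972]
ee_rot: [[-0.974, -0.226, 0.005], [-0.226, 0.974, -0.002], [-0.004, -0.003, -1.0]]
wrist_force: [0.1, 0.5, -1.7]
opening: 0.0278
gripper_force: 0.0
```

>>> drive_tool(
  rows=[
    [0.3, 0, -0.5, 0, 0],
    [0.3, 0, -0.5, 0, 0],
    [0.3, 0, -0.5, 0, 0],
    [0.3, 0, 0, 0, 0],
    [0.3, 0, 0, 0, 0],
    [0.3, 0, 0, 0, 0],
  ],
)

```text
time: 21.08
eef_pos: [0.5658, -0.2646, 0.2941]
ee_rot: [[-0.975, -0.224, -0.0], [-0.224, 0.975, 0.001], [-0.0, 0.001, -1.0]]
wrist_force: [-0.2, -0.5, 0.4]
opening: 0.028
gripper_force: 0.0
```

```bash
python3 - <<'E'
from h import *
import cv2
st()
def proj(n,P):
    p=arm.camera_params(n);f=192/np.tan(np.radians(p["fovy"]/2));T=np.linalg.inv(np.array(p["cam_to_world"]))
    q=T[:3,:3]@P+T[:3,3];return f*q[:2]/q[2]+[p["cx"],p["cy"]]
O=np.array([.5315-.043+.0,-.1107+.1825+.0])  # tray origin ~ bar + 185*d
def reg(n,o,xs,ys,z):
    return np.array([proj(n,np.r_[o+c*x+n_*y,z]) for x,y in((xs[0],ys[0]),(xs[1],ys[0]),(xs[1],ys[1]),(xs[0],ys[1]))],np.int32)
n_=n
for cam in("scene","side"):
    im=arm.camera(cam);cv2.imwrite(f"pics/{cam}_e.png",im);h=cv2.cvtColor(im,cv2.COLOR_BGR2HSV)
    br=cv2.inRange(h,(0,70,15),(18,255,140))
    for nm,o,xs,ys,z in(("tray",O,(-.14,.07),(-.065,.065),.15),("crate",C+c*.004,(-.115,.115),(-.085,.085),.025)):
        m=np.zeros_like(br);cv2.fillPoly(m,[reg(cam,o,xs,ys,z)],255);m&=br
        k,_,s,ce=cv2.connectedComponentsWithStats(m);print(cam,nm,[(int(s[j,4]),ce[j].round().tolist()) for j in range(1,k) if s[j,4]>12])
E
```

```text
t 21.0833 crate xy mm [-487.9   -4.1] z 294.1 yaw y 102.94603782187471 F [-0.2 -0.5  0.4] open 0.0280225448655783
scene tray []
scene crate [(263, [343.0, 174.0]), (122, [317.0, 170.0]), (152, [330.0, 194.0])]
side tray []
side crate [(141, [205.0, 149.0]), (110, [182.0, 155.0]), (86, [167.0, 159.0]), (25, [197.0, 158.0]), (70, [172.0, 176.0])]
```

>>> drive_tool(
  rows=[
    [0.3, -0.1, 0.8, -0.1, 0],
    [0.3, -0.1, 0.8, -0.1, 0],
    [0.3, -0.1, 0.8, -0.1, 0],
    [0.3, -0.1, 0.8, -0.1, 0],
    [0.3, -0.1, 0.8, -0.1, 0],
    [0.3, -0.1, 0.8, 0, 0],
    [0.3, -0.1, 0.8, 0, 0],
    [0.3, -0.1, 0.8, 0, 0],
  ],
)

```text
time: 21.85
eef_pos: [0.5389, -0.0065, 0.3146]
ee_rot: [[-0.974, -0.225, 0.001], [-0.225, 0.974, 0.0], [-0.001, 0.0, -1.0]]
wrist_force: [0.4, 0.1, 0.1]
opening: 0.0286
gripper_force: 0.0
```

>>> drive_tool(
  rows=[
    [0.3, -0.1, 0.8, 0, 0],
    [0.3, -0.1, 0.8, 0, 0],
    [0.3, -0.1, 0.8, 0, 0],
    [0.3, -0.1, 0.8, 0, 0],
    [0.3, -0.1, 0.8, 0, 0],
    [0.3, -0.1, 0.8, 0, 0],
    [0.3, 0, 0, 0, 0],
    [0.3, 0, 0, 0, 0],
  ],
)

```text
time: 22.52
eef_pos: [0.5192, 0.1855, 0.3142]
ee_rot: [[-0.974, -0.228, 0.0], [-0.228, 0.974, 0.0], [-0.0, -0.0, -1.0]]
wrist_force: [-0.4, -0.3, -0.8]
opening: 0.0282
gripper_force: 0.0
```

```bash
python3 - <<'E'
from h import *
import cv2
st();im=arm.camera("wrist");cv2.imwrite("pics/w7.png",im)
h=cv2.cvtColor(im,cv2.COLOR_BGR2HSV);br=cv2.inRange(h,(0,70,15),(18,255,150))
br=cv2.morphologyEx(br,cv2.MORPH_CLOSE,np.ones((5,5)))
dt=cv2.distanceTransform(br,cv2.DIST_L2,5);k,lab,s,ce=cv2.connectedComponentsWithStats((dt>7).astype(np.uint8))
def f(u,v,z):
    p=onz("wrist",u,v,z)[:2]-C-c*.004;return np.round(1e3*np.array([p@c,p@n])).tolist()
for j in range(1,k):print(s[j,4],ce[j].round(),"crate mm",f(*ce[j],.024),"maxr",dt[lab==j].max())
# walls: green extents along mid-rows
g=cv2.inRange(h,(40,80,30),(80,255,255))
# project wall-top edges if upright / if 1.3 rad
def proj(P):
    p=arm.camera_params("wrist");F=192/np.tan(np.radians(p["fovy"]/2));T=np.linalg.inv(np.array(p["cam_to_world"]));q=T[:3,:3]@P+T[:3,3];return F*q[:2]/q[2]+[p["cx"],p["cy"]]
for x in(-.117,-.114,-.106,.106,.114,.120):
    print(x,proj(np.r_[C+c*(.004+x)+n*.03,.095]).round())
v=int(proj(np.r_[C+c*.004+n*.03,.095])[1]);r=np.where(g[v]>0)[0];print("row",v,r.min(),r.max());print("V",h[v,r.min()-3:r.min()+25,2],h[v,r.max()-25:r.max()+3,2])
E
```

```text
t 22.5167 crate xy mm [-38.7 -59. ] z 314.2 yaw y 103.18104497980076 F [-0.4 -0.3 -0.8] open 0.028220694080962803
3017 [183.  19.] crate mm [-148.0, 127.0] maxr 37.347294
154 [357.  71.] crate mm [92.0, 63.0] maxr 11.984499
138 [310.  73.] crate mm [26.0, 59.0] maxr 11.984499
136 [354. 106.] crate mm [92.0, 15.0] maxr 12.384499
105 [325. 129.] crate mm [52.0, -18.0] maxr 10.984499
148 [408. 134.] crate mm [175.0, -25.0] maxr 11.199999
90 [298. 144.] crate mm [14.0, -40.0] maxr 10.596899
111 [352. 152.] crate mm [94.0, -51.0] maxr 11.587599
86 [326. 159.] crate mm [56.0, -61.0] maxr 10.596899
18 [251. 204.] crate mm [-58.0, -134.0] maxr 8.4
607 [ 10. 217.] crate mm [-441.0, -158.0] maxr 22.0
1054 [124. 219.] crate mm [-260.0, -161.0] maxr 20.772097
4 [266. 250.] crate mm [-33.0, -215.0] maxr 7.7969
15 [506. 251.] crate mm [361.0, -213.0] maxr 8.0
4 [495. 293.] crate mm [361.0, -293.0] maxr 7.5906997
1 [492. 295.] crate mm [356.0, -297.0] maxr 7.1937995
1 [348. 383.] crate mm [125.0, -489.0] maxr 7.1969
-0.117 [200.  94.]
-0.114 [202.  94.]
-0.106 [209.  94.]
0.106 [384.  94.]
0.114 [390.  94.]
0.12 [395.  94.]
row 94 232 393
V [149 139 104 123 168 168 165 172 168 164 170 168 156 129 112  97  98 114
 126 109 145 185 187 183 187 186 184 185] [ 31  41  40  35  62  74  72  46  45  46  40  55  91  98 130 169 134  65
  79 142 173 192 205 203 183 175 167 222]
```

All seven taro are found inside the crate, with |x| ≤ 94 mm and |y| ≤ 63 mm. The tray is empty and down, the far wall is upright, and the gripper touches nothing. The tray's nose hides the near wall, but it was pressed to its stop and the computed nose clearance is about 17 mm. Handing in.

```bash
python3 -c "
from cell import arm
print(arm.hand_in())"
```

```text
the job is handed in; nothing more can be done
None
```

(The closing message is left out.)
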